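Lift the lug nut out of the drip tray with tongs

TASK

The chrome lug nut standing in the drip tray is still wet with wheel cleaner: pick up the tongs, close their jaws on the nut and lift it out, so that it hangs still above the tray (its underside at least 10 cm over the marble, not beyond the tray's edges) to drip off. Never touch the nut with the gripper itself, and leave the socket in the tray and everything else where it stands. Finish while holding the tongs closed on the lifted nut; do not put anything down.

Things in the scene. Friction and masses are not known exactly. Their poses are not given: they have to be found in the camera images.
- tongs: Steel spring tongs with black rubber plates, 240 mm long, 30 mm high, 115 g, lying on edge on the marble, arms closing sideways. Origin: on the mid-line at the underside, midway along the grip plates, near the centre of mass; x points to the jaws (ending at x = 110 mm, head end at -134 mm), y to the left arm, z up. Carried, the underside must clear the tray's rim.
- tongs_grip (a point): Where to take the tongs: mid-line, 15 mm above the tongs' origin. A plate 60 mm long (along x), 30 mm high covers each arm's outside: fingers from above, outside both plates, closing along y. Width over plates 56 mm open, 35 closed on the nut. Springs: 9 N per plate starts closing, 13 N reaches the nut. A squeeze to 47 mm wide carries the tongs with jaws still 44 mm apart.
- tongs_jaw (a point): Point midway between the jaw pads: 90 mm ahead of the tongs' origin on the mid-line, 15 mm above the underside. Pads 34 mm long (17 mm before and behind), 30 mm high. Gap between them 60 mm open; each 1 mm off the width at the grip plates takes 1.8 mm off the gap; jaws are parallel at 21 mm. Axes as the tongs.
- tongs_left (a joint): Angle in rad by which each arm of the tongs has closed: 0 = fully open (jaw gap 60 mm), about 0.09 to 0.1 = closed on the nut, 0.15 = empty jaws closed together. The right arm always follows equally.
- nut: Chrome lug nut, loose, about 70 g, standing on the tray's floor: hexagon 22 mm over flats (25 over corners) up to 26 mm, then a closed dome to 37 mm. Origin at the centre of its underside, z up.
- nut_mid (a point): Point on the nut's axis 18 mm above its underside.
- tray: Flat grey plastic drip tray, fixed, 180 x 140 mm (x by y), floor 3 mm thick, rim 4 mm wide and 8 mm high above the marble; tongs with their underside about 13 mm above the marble suit the nut. Origin: centre of its underside. The nut stands in the -x half (nearer the robot), the socket at the +x end; jaws brought in pointing along the tray's +x stay clear of the socket.
- socket: Bystander, loose. Chrome deep socket, open-topped round tube 28 mm across, 45 mm high, 120 g, standing in the +x end of the tray. Origin under its centre. Not the nut.
- sprayer: Bystander, loose. White trigger sprayer, 82 mm across, 227 mm high, at the right. Origin under its centre.
- caddy: Bystander, loose. Pale green plastic brush caddy 110 x 160 x 100 mm with brushes up to about 225 mm, at the left. Origin under its centre.
- jar: Bystander, loose. Glass jar with a clip-on lid, 90 mm across, 115 mm high, at the far middle. Origin under its centre.
- pad_holder: Bystander, loose. White spring-clip holder 50 x 80 mm gripping an upright grey pad 22 x 90 mm, 64 mm high, in the middle, before the jar. Origin under its centre.
- wax_tin: Bystander, loose. Round aluminium tin 58 mm across, 30 mm high, between the tongs and the tray. Origin under its centre.
Mind the look-alikes: they are no part of the job. Of the things that look like the tray, the middle-sized one is meant.

How it is judged:
By the outcome, as a careful person would: the job done as asked, in the order asked, and still so for the second after the job is handed in, while the arm keeps its last pose, push and grip.
It also fails if it takes over 40 s, if anything falls off the work surface, if the arm or the gripper's body presses on something with over 40 N, if the wrist force passes 120 N, or if a joint passes its speed limit or range.

ROBOT

A 6-joint arm with a two-finger parallel gripper is mounted at the origin on the work surface. World frame = base frame: x ahead of the robot, y to its left, z up, the work surface at z = 0. Lengths are in m, angles in rad, forces in N, time in s.
With the tool pointing down it reaches from about 0.35 to 0.925 m from the base axis. Payload 6.4 kg.
Tool frame: the origin (TCP) lies midway between the tips of the shut fingers; the grasp point (between the pads) lies 19 mm behind it (r.grip_depth is the distance from the TCP to the grasp point, in m); z points along the fingers, y is the direction in which the jaws open and shut (so a half turn about z gives the same grasp; the last joint's range is limited). The gripper opens to 85 mm and grips with 20 to 120 N. Pads are 22 mm wide; open, the fingers measure 114 mm over their backs; the gripper's body (76 mm by 85 mm) begins 54 mm behind the grasp point. The pads swing forward as they close: fully open they stand 13 mm farther back than shut.
Start: joints at [1.168, 0.245, 1.558, -0, 1.339, -0.174], TCP at [0.147, 0.633, 0.231] pointing down, gripper open.
Joint ranges: [-3.13, 3.13], [-1.02, 2.26], [0.13, 2.54], [-0.95, 4.09], [0.21, 2.88], [-2.74, 2.74]. Speed limits (rad/s): [2.57, 2.57, 3.14, 3.14, 3.14, 3.14].

INTERFACE

Orientations are given as a 3x3 rotation matrix whose columns are the frame's x, y, z axes.
In Python, from plant import r, open_gripper, grab, ik, vision, models gives the robot as it stands. Calls block until the motion is done:
- r.move_to(position, orientation): joint-space move of the TCP to a pose.
- r.line_to(position, frame=None, v=0.15): straight line of the TCP; frame=None keeps the orientation; v is the mean speed in m/s.
- r.goto_joints(angles): joint-space move.
- open_gripper() and grab(grasp_force=None): open the fingers fully, or close them until they stop; grasp_force is the grip in N (None keeps the last).
- r.sleep(seconds).
- ik(position, orientation): joint angles nearest the present ones, or None.
- r.get_obs(): the state.
- vision.snapshot(name): name is "side" or "top" or "wrist"; returns the picture (384x512x3 uint8, red, green, blue); there is no depth.
- vision.calibration(name): a dict with "mtx" (3x3 intrinsics, pixels), "R" (3x3) and "t" (3): a world point X has camera coordinates R X + t. Camera axes: x right, y down, z forward; pixel columns grow to the right and rows downward; lengths in m; the calibration is good to about 2 mm. A picture is of the moment at which its call begins: read the wrist's pose just before it. calibration takes no time and is no camera call; for the wrist camera it gives the pose at the moment of the call.
A pose or a line that the arm cannot do raises r.MotionError and nothing moves.
- r.hand_in(): hands the job in, once; it reports no verdict.
Trained networks look in the newest picture that a camera, given by its name, has taken for a name from the list of things; names that differ only in an ending like _2 or _b are one class to them, and where a whole thing is asked for, a point or a joint stands for the part that bears it (a point fixed in the world has none). Each returns a list of dicts, best first, with "score" (0 to 1); they miss things now and then, are a little off and sometimes report something else, mostly with a low value. They report only what shows in the picture. A call takes as long as a camera call. They do not tell look-alikes from the thing itself.
- models.find_in(name, camera): "xyz" ([x, y, z] in m, in world coordinates, good to about 4 mm: the middle of the surface that is visible of it).
- models.mark_of(name, camera): "xyz" ([x, y, z] in m, in world coordinates, good to about 4 mm: a listed point, or the origin of a listed thing).
The state is a dict: "t": time; "joints": joint angles; "dq": joint speeds; "joint_efforts": joint torques, N m; "tcp_pos": TCP position; "tool_rot": TCP orientation; "ft_force": force on the tool from outside, world axes, zero at the start; "ft_torque": the same for the moment, N m; "width": finger opening in m.
Only numpy, scipy, OpenCV 4.12 (cv2) and the standard library are available. Lean on these libraries where they do the work, as an engineer would, in place of code of your own. Each camera call takes 0.05 s, during which the arm holds its last target. There are 200 camera calls.

## Working session

There is one attempt and no reset: what is moved stays moved. The work goes in short steps, each a Python script; the robot and the scene stay as the last script left them, time stands still between calls to the robot, and variables do not carry over. Pictures are saved under pics/ and viewed, about 8 in all and at most 12, crops included, and the job is handed in when it is done.

```bash
mkdir -p pics; ls
python3 - <<'E'
from plant import r,vision,models
import cv2,numpy as np
for c in ("top","side"):
    im=vision.snapshot(c); cv2.imwrite(f"pics/{c}0.png",cv2.resize(im[:,:,::-1],(800,600),interpolation=cv2.INTER_CUBIC))
    k=vision.calibration(c)
    for n in ("tongs","tongs_grip","tongs_jaw","nut","nut_mid","tray","socket","wax_tin","sprayer","caddy","jar","pad_holder"):
        for d in models.mark_of(n,c)[:4]:
            p=k["mtx"]@(k["R"]@np.array(d["xyz"])+k["t"]); p=p[:2]/p[2]*800/512
            print(c,n,round(d["score"],2),np.round(d["xyz"],3),p.round())
print(r.get_obs()["t"])
E
```

```text
pics
top tongs 0.73 [ 0.604 -0.198  0.002] [491. 260.]
top tongs_grip 0.75 [ 0.601 -0.201  0.016] [493. 260.]
top tongs_jaw 0.86 [ 0.692 -0.18   0.016] [485. 221.]
top nut 0.51 [0.55 0.18 0.  ] [322. 275.]
top nut_mid 0.61 [0.552 0.177 0.019] [323. 272.]
top nut_mid 0.16 [ 0.694 -0.178  0.015] [484. 220.]
top tray 0.86 [0.554 0.186 0.   ] [319. 273.]
top tray 0.66 [ 0.381  0.    -0.001] [398. 354.]
top tray 0.61 [ 0.168  0.311 -0.   ] [248. 443.]
top socket 0.66 [0.616 0.22  0.004] [306. 245.]
top wax_tin 0.55 [ 0.54  -0.011 -0.001] [406. 284.]
top sprayer 0.97 [ 0.623 -0.455  0.003] [605. 258.]
top caddy 0.74 [ 0.616  0.465 -0.   ] [199. 240.]
top jar 0.85 [ 0.787  0.019 -0.003] [399. 180.]
top pad_holder 0.93 [ 0.643 -0.006  0.002] [407. 240.]
side tongs 0.76 [ 0.608 -0.195 -0.   ] [521. 338.]
side tongs_grip 0.57 [ 0.609 -0.201  0.018] [525. 330.]
side tongs_grip 0.24 [ 0.552  0.18  -0.001] [356. 275.]
side tongs_jaw 0.9 [ 0.692 -0.177  0.012] [541. 311.]
side nut 0.63 [ 0.551  0.181 -0.002] [355. 276.]
side nut_mid 0.41 [0.551 0.179 0.024] [355. 265.]
side tray 0.84 [0.172 0.314 0.003] [150. 315.]
side tray 0.69 [0.378 0.002 0.001] [347. 342.]
side tray 0.59 [0.552 0.191 0.001] [352. 273.]
side socket 0.42 [0.614 0.218 0.003] [366. 258.]
side wax_tin 0.85 [ 0.543 -0.013 -0.001] [420. 312.]
side sprayer 0.44 [0.789 0.016 0.003] [491. 264.]
side caddy 0.77 [0.619 0.463 0.   ] [299. 226.]
side jar 0.69 [ 0.792  0.018 -0.001] [491. 265.]
side pad_holder 0.73 [0.638 0.001 0.004] [449. 290.]
1.3
```

View pics/top0.png

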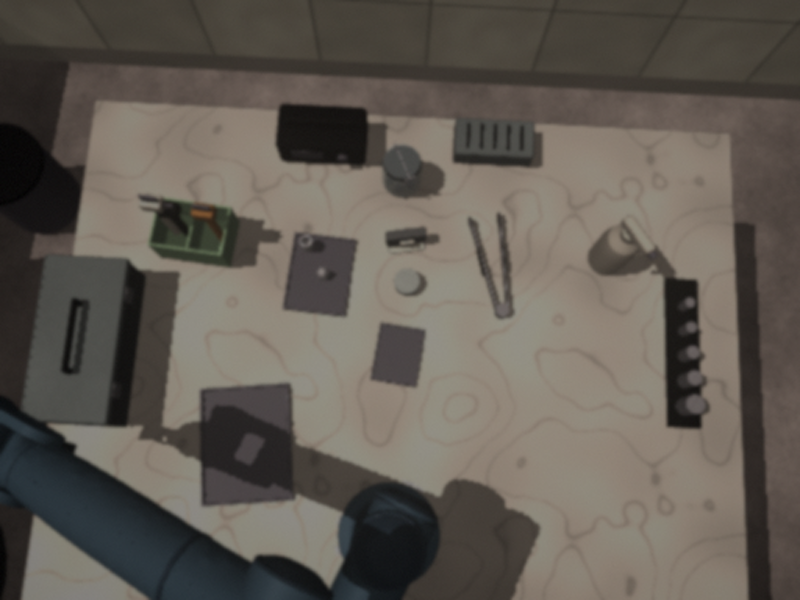

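View pics/side0.png

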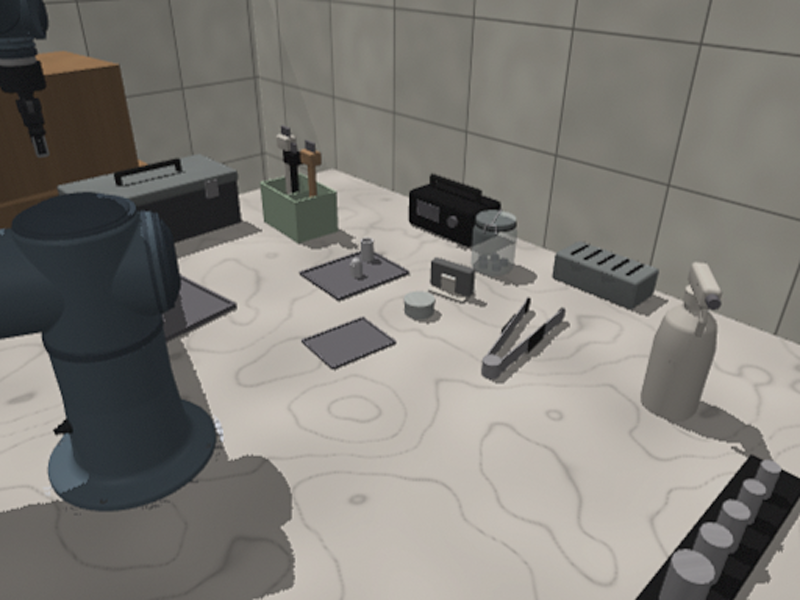

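The two pictures show three tray look-alikes, given here in top-view pixels: small (400,354), middle (320,273) and large (248,443). The middle one is meant, and it holds both chrome objects. The short domed nut is at (323,272) and the taller tube, the socket, is at (306,242). The tongs run from their head at (503,312) to jaws at (472,220) and (501,215). Next I'll look closer with the wrist camera and check the gripper interface.

View pics/w_tray.png

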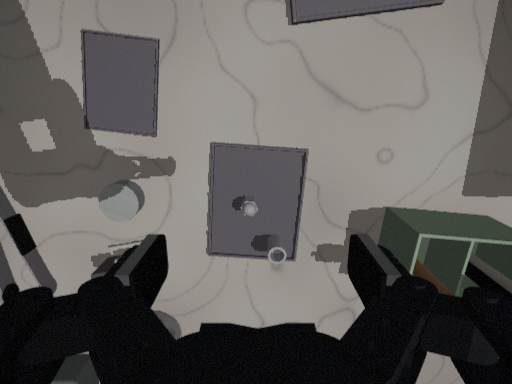

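The wrist view shows the nut at (249,209) with its closed dome and the socket as an open ring at (277,256), both in the middle tray, with wax tin at (120,200). The choice is confirmed, so I'll look at the tongs next.

Run:
```python
from h import *
k=dict(np.load("pics/w_tray.npz"))
for uv in [(210,144),(306,150),(297,260),(207,256)]: print(back(k,uv,0.008).round(3))
p=[0.53,-0.2,0.30]; r.move_to(p,down(np.pi/2+0.22))
k=vision.calibration("wrist"); im=vision.snapshot("wrist"); np.savez("pics/w_tongs.npz",**k)
for n in ("tongs","tongs_grip","tongs_jaw"):
    for d in models.mark_of(n,"wrist")[:2]: print(n,round(d["score"],2),np.round(d["xyz"],4),px(k,d["xyz"]).round())
# rectify plane z=0.03 around the tongs: 0.5 mm/px
S=0.0005; x0,y0=0.75,-0.06
g=np.array([[x0,y0],[x0,y0-.3],[x0-.32,y0-.3],[x0-.32,y0]])
src=np.float32([px(k,[*q,0.03]) for q in g]); dst=np.float32([[0,0],[600,0],[600,640],[0,640]])*0.9
cv2.imwrite("pics/tongs_rect.png",cv2.warpPerspective(im[:,:,::-1],cv2.getPerspectiveTransform(src,dst),(540,576)))
o=r.get_obs(); print(o["t"],o["joints"].round(2),o["width"])
```

```text
[0.461 0.123 0.008]
[0.47  0.26  0.008]
[0.646 0.254 0.008]
[0.639 0.11  0.008]
tongs 0.91 [ 0.6033 -0.199  -0.0027] [247. 195.]
5.2083 [-0.56 -0.    1.7   0.    1.44 -2.35] 0.08564221135022068
```

View pics/tongs_rect.png

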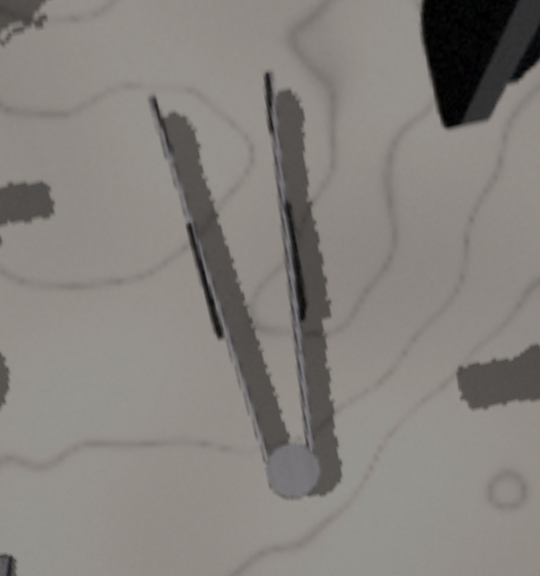

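The rectified view puts the head at (292,470), the plate centres at (205,280) and (295,262), and the tips at (152,96) and (267,72). From that, the origin is about (0.601,-0.1985) and yaw about 0.21. This agrees with the network, so I'll grasp.

Run:
```python
from h import *
R=down(np.pi/2+0.2105)
r.move_to([0.601,-0.1985,0.10],R)
r.line_to([0.601,-0.1985,0.002],v=0.12)
f0=r.get_obs()["ft_force"]
grab(20)
o=r.get_obs(); print(o["t"],o["width"],f0.round(1),o["ft_force"].round(1))
r.sleep(.3); print(r.get_obs()["width"])
for d in models.mark_of("tongs_jaw","side")[:1]: print(d)
im=vision.snapshot("side"); cv2.imwrite("pics/g.png",cv2.resize(im[150:280,260:430,::-1],(800,612)[:2] and (680,520),interpolation=cv2.INTER_CUBIC))
```

```text
7.5667 0.03975322138449564 [-0.5  0.3  0.3] [-3.8  2.4 15. ]
0.03904765227142889
{'xyz': [0.6923, -0.1772, 0.0124], 'score': 0.9}
```

View pics/g.png

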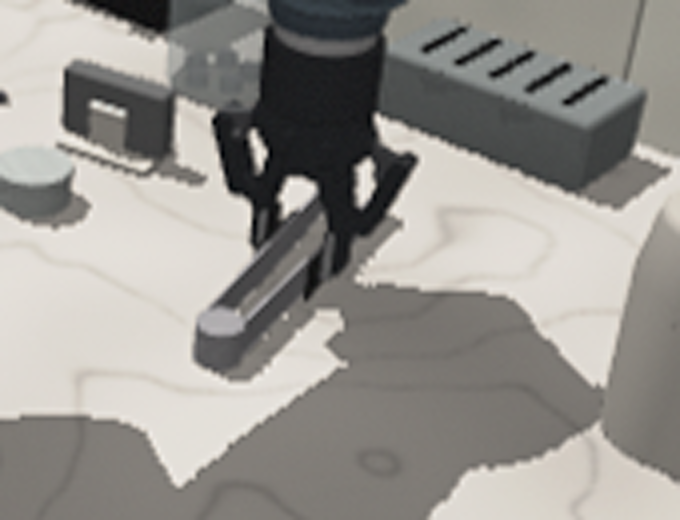

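At 20 N the width is 39 mm (gap about 29 mm), which is tighter than I want for clearing the nut. Nearer the head the lever is shorter and the tongs are stiffer, so I'll regrip about 16 mm back, still on the plates.

Run:
```python
from h import *
R=down(np.pi/2+0.2105); u=np.array([np.cos(.2105),np.sin(.2105),0])
open_gripper()
p=r.get_obs()["tcp_pos"]; print(p.round(4))
r.line_to(np.array([0.601,-0.1985,0.004])-0.016*u,v=0.1)
for F in (12,):
    try: grab(F)
    except Exception as e: print("err",e); grab(20)
o=r.get_obs(); print(o["t"],o["width"],o["ft_force"].round(1))
r.sleep(.3); print(r.get_obs()["width"])
```

```text
[ 0.6008 -0.1984  0.0017]
9.3083 0.04187639596096358 [-3.9  1.8 12.1]
0.041993577122666687
```

Back here the width of 42 mm puts the gap at about 37 mm, which leaves roughly 6 mm per side. The wrist camera sits behind the fingers, so I'll take the same grasp turned half round so that it sees the jaws and the nut.

Run:
```python
from h import *
a=.2105; u=np.array([np.cos(a),np.sin(a),0]); R=down(a-np.pi/2)
g=np.array([0.601,-0.1985,0.004])-0.016*u
open_gripper(); r.line_to(g+[0,0,.07],v=.15)
r.move_to(g+[0,0,.071],R); r.line_to(g,v=.12)
grab(20)
o=r.get_obs(); print(o["t"],o["width"],o["ft_force"].round(1),o["joints"].round(2))
r.line_to(g+[0,0,.15],v=.12); r.sleep(.2)
o=r.get_obs(); print(o["t"],o["width"],o["ft_force"].round(1))
k=vision.calibration("wrist"); im=vision.snapshot("wrist"); cv2.imwrite("pics/lift.png",im[:,:,::-1]); np.savez("pics/lift.npz",**k,p=o["tcp_pos"],Rt=o["tool_rot"])
for n in ("tongs_jaw","tongs"):
  for c in ("wrist","side"):
    if c=="side": vision.snapshot(c)
    for d in models.mark_of(n,c)[:1]:
        v=o["tool_rot"].T@(np.array(d["xyz"])-o["tcp_pos"]); print(n,c,round(d["score"],2),np.round(d["xyz"],4),"in tool",v.round(4),px(k,d["xyz"]).round())
```

```text
14.6333 0.04189765370409663 [-2.7  1.7 12.6] [-0.51  0.46  1.73  0.    0.94  0.85]
16.2333 0.027620517806534423 [ 0.3  0.5 -1.2]
tongs_jaw side 0.81 [ 0.6913 -0.1768  0.1595] in tool [ 0.1091 -0.0021 -0.0063] [251.  -7.]
tongs wrist 0.66 [ 0.6027 -0.1973  0.1437] in tool [ 0.0182 -0.0006  0.0096] [256. 200.]
tongs side 0.84 [ 0.6059 -0.1973  0.1479] in tool [0.0213 0.0001 0.0054] [257. 196.]
```

View pics/lift.png

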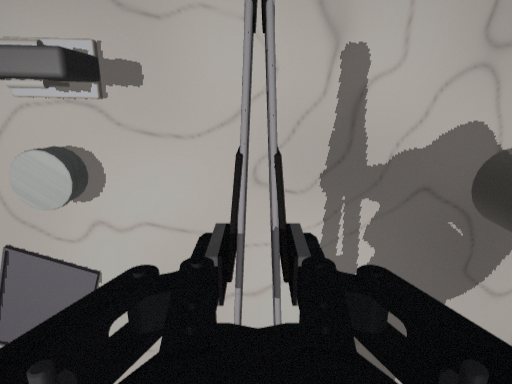

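After lifting, the width fell to 27.6 mm and the image shows the jaws nearly shut (tips at about (256,5)). Marble friction had been holding them open. I'll go back just above the marble and test how width responds to force in the air.

Run:
```python
from h import *
p=r.get_obs()["tcp_pos"].copy(); p[2]=.008
r.line_to(p,v=.2)
for F in (20,10):
    try: grab(F)
    except Exception as e: print(F,"err",e); continue
    o=r.get_obs(); print(F,round(o["t"],2),o["width"].round(4),o["ft_force"].round(1))
```

```text
Traceback (most recent call last):
AttributeError: 'float' object has no attribute 'round'
```

Run:
```python
from h import *
o=r.get_obs(); print(round(o["t"],2),o["width"],o["ft_force"].round(1))
try: grab(10)
except Exception as e: print("err",e)
o=r.get_obs(); print(round(o["t"],2),o["width"],o["ft_force"].round(1))
```

```text
17.68 0.028168176908371513 [-1.  -0.7 -1. ]
17.9 0.027923008295097054 [-0.1  0.3 -0.3]
```

20 N nearly closes the tongs in the air, and lower forces are clipped to 20. About 25 mm farther toward the head, at x≈-44 mm, the same 20 N should leave roughly a 44 mm gap. I'll set down, shift back, regrip, lift and measure.

Run:
```python
from h import *
a=.2105; u=np.array([np.cos(a),np.sin(a),0])
p=r.get_obs()["tcp_pos"].copy(); p[2]=.004
r.line_to(p,v=.1); open_gripper()
p=p-0.025*u; r.line_to(p,v=.12); grab(20)
o=r.get_obs(); print(round(o["t"],2),o["width"],o["ft_force"].round(1))
r.line_to(p+[0,0,.02],v=.1); r.sleep(.1)
o=r.get_obs(); print(round(o["t"],2),o["width"],o["ft_force"].round(1))
k=vision.calibration("wrist"); im=vision.snapshot("wrist"); cv2.imwrite("pics/lift2.png",im[:,:,::-1]); 
for n in ("tongs_jaw","tongs"):
  for c in ("wrist","side"):
    if c=="side": vision.snapshot(c)
    for d in models.mark_of(n,c)[:1]:
        v=o["tool_rot"].T@(np.array(d["xyz"])-o["tcp_pos"]); print(n,c,round(d["score"],2),np.round(d["xyz"],4),"in tool",v.round(4))
```

```text
19.7 0.03280201064692306 [-1.9  1.3  8.1]
20.15 0.02648736222135612 [-0.4  0.4 -1. ]
tongs_jaw side 0.85 [ 0.6936 -0.1783  0.0299] in tool [ 0.136  -0.0003 -0.0064]
tongs side 0.73 [ 0.6022 -0.196   0.0193] in tool [ 0.0429 -0.0021  0.0042]
```

View pics/lift2.png

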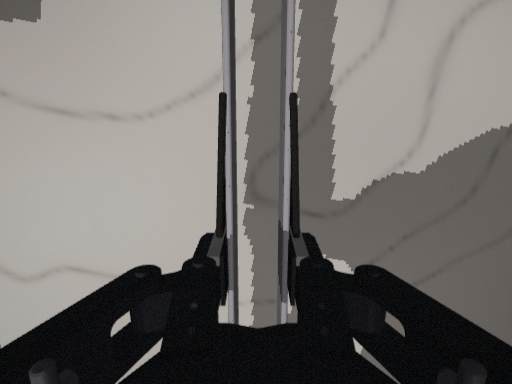

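Run:
```python
from h import *
o=r.get_obs(); k=vision.calibration("wrist")
im=cv2.imread("pics/lift2.png"); 
z=o["tcp_pos"][2]-.004+.03
for row,a,b in ((95,219,297),(225,217,299),(2,222,295),(90,226,294)):
    A,B=[o["tool_rot"].T@(back(k,(c,row),z)-o["tcp_pos"]) for c in (a,b)]
    print(row,((A+B)/2)[:2].round(4),"w",round(float(np.linalg.norm(A-B)),4))
for row in (2,60,100,140,180,225): print(row,im[row,210:306].mean(1).astype(int)[::2].tolist())
```

```text
95 [0.0703 0.0005] w 0.0286
225 [0.0188 0.0005] w 0.0339
2 [0.1006 0.0006] w 0.0248
90 [0.072  0.0012] w 0.0249
2 [168, 169, 169, 169, 169, 167, 132, 141, 139, 101, 49, 47, 78, 169, 169, 169, 170, 169, 170, 170, 170, 164, 101, 102, 102, 100, 103, 101, 101, 102, 102, 101, 101, 100, 100, 100, 77, 78, 82, 132, 139, 137, 104, 166, 164, 98, 100, 97]
60 [173, 172, 172, 172, 170, 170, 146, 142, 146, 128, 62, 52, 55, 157, 161, 162, 168, 169, 169, 172, 168, 104, 105, 102, 102, 104, 102, 103, 101, 104, 102, 103, 102, 102, 102, 95, 81, 85, 123, 146, 143, 116, 170, 170, 169, 101, 103, 102]
100 [172, 173, 172, 172, 168, 26, 28, 20, 71, 144, 97, 53, 49, 160, 173, 171, 173, 171, 170, 104, 104, 102, 102, 100, 103, 102, 102, 103, 102, 102, 102, 101, 101, 100, 103, 84, 82, 87, 140, 142, 22, 26, 21, 38, 166, 100, 100, 100]
140 [174, 173, 173, 172, 28, 31, 30, 22, 149, 149, 118, 54, 50, 126, 172, 171, 171, 172, 172, 103, 102, 102, 104, 102, 102, 101, 103, 103, 102, 101, 101, 101, 100, 99, 98, 80, 84, 102, 147, 147, 68, 25, 26, 25, 80, 99, 100, 100]
180 [173, 173, 173, 169, 28, 26, 20, 16, 144, 149, 136, 62, 51, 81, 172, 170, 169, 101, 99, 94, 87, 87, 91, 94, 97, 99, 99, 101, 102, 102, 102, 100, 100, 102, 98, 83, 82, 142, 151, 144, 64, 26, 30, 29, 40, 100, 101, 101]
225 [174, 173, 174, 62, 30, 20, 21, 10, 86, 150, 147, 101, 50, 55, 172, 172, 150, 104, 103, 104, 103, 105, 102, 105, 103, 104, 103, 103, 102, 102, 101, 104, 100, 103, 59, 48, 76, 146, 146, 117, 23, 15, 25, 33, 27, 100, 101, 103]
```

Edge measurement on this view gives a gap of only about 17 mm, because the effective force is nearer 20 N. I'll shift another 15 mm back, where the predicted gap is 40–49 mm.

Run:
```python
from h import *
a=.2105; u=np.array([np.cos(a),np.sin(a),0])
p=r.get_obs()["tcp_pos"].copy(); p[2]=.004
r.line_to(p,v=.12); open_gripper()
p=p-0.015*u; r.line_to(p,v=.1); grab(20)
o=r.get_obs(); print(round(o["t"],2),o["width"],o["ft_force"].round(1))
r.line_to(p+[0,0,.02],v=.1); r.sleep(.1)
o=r.get_obs(); print(round(o["t"],2),o["width"],o["ft_force"].round(1))
k=vision.calibration("wrist"); im=vision.snapshot("wrist"); im=im[:,:,::-1]; cv2.imwrite("pics/lift3.png",im); np.savez("pics/lift3.npz",im=im,**k)
z=o["tcp_pos"][2]-.004+.03
print("scale mm/px row0,225:",[round(1e3*float(np.linalg.norm(back(k,(222,q),z)-back(k,(292,q),z)))/70,3) for q in (2,225)])
c=im[:,170:345]; cv2.imwrite("pics/lift3c.png",cv2.resize(c[:260],None,fx=2.2,fy=2.2))
```

```text
22.29 0.03570713087052602 [-1.   1.4  5.2]
22.74 0.02980494914968528 [-0.8  0.1 -1.4]
scale mm/px row0,225: [0.34, 0.413]
```

View pics/lift3c.png

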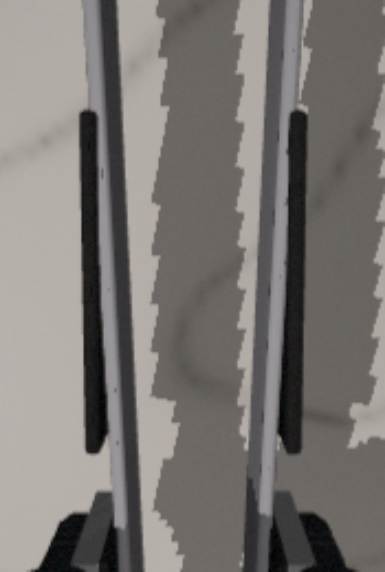

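The plates now read about 37 mm wide, so the gap is about 27 mm, still tight for the 25 mm corners. I'll shift another 11 mm back, then lift and carry toward the tray. I'll measure before lowering.

Run:
```python
from h import *
a=.2105; u=np.array([np.cos(a),np.sin(a),0])
p=r.get_obs()["tcp_pos"].copy(); p[2]=.004
r.line_to(p,v=.15); open_gripper()
p=p-0.011*u; r.line_to(p,v=.1); grab(20)
r.line_to(p+[0,0,.12],v=.2)
o=r.get_obs(); print(round(o["t"],2),o["width"],o["ft_force"].round(1))
# carry: jaw 0.158 ahead of the TCP, over the nut
b=-.05; ub=np.array([np.cos(b),np.sin(b),0])
t=np.array([.549,.177,0])-.158*ub; t[2]=.124
r.move_to(t,down(b-np.pi/2))
o=r.get_obs(); print(round(o["t"],2),o["width"],o["ft_force"].round(1),o["joints"].round(2))
for c in ("side","top"):
    im=vision.snapshot(c); cv2.imwrite(f"pics/c_{c}.png",im[:,:,::-1]); k=vision.calibration(c)
    for n in ("tongs_jaw","tongs","nut"):
        for d in models.mark_of(n,c)[:1]:
            v=o["tool_rot"].T@(np.array(d["xyz"])-o["tcp_pos"]); print(n,c,round(d["score"],2),np.round(d["xyz"],4),"in tool",v.round(4),px(k,d["xyz"]).round())
im=cv2.imread("pics/c_side.png")[90:220,140:310]; a_=cv2.imread("pics/c_top.png")[110:240,150:320]
w=vision.snapshot("wrist")[:,:,::-1]; cv2.imwrite("pics/c_wrist.png",w)
cv2.imwrite("pics/c.png",np.vstack([np.hstack([cv2.resize(q,(400,306),interpolation=cv2.INTER_CUBIC) for q in (im,a_)]),np.hstack([cv2.resize(w[:260,130:380],(400,290)),np.zeros((290,400,3),np.uint8)])]))
```

```text
25.21 0.035580094017585086 [-1.5 -0.2 -1.4]
26.77 0.035778675498257854 [ 1.3 -0.  -0.5] [ 0.18 -0.15  2.18 -0.    1.11  1.8 ]
tongs_jaw side 0.62 [0.5518 0.1786 0.1342] in tool [ 0.1602 -0.0022 -0.0102] [227. 137.]
tongs side 0.74 [0.4632 0.1842 0.1199] in tool [ 0.0714 -0.0033  0.0041] [203. 149.]
nut side 0.55 [ 0.5509  0.181  -0.003 ] in tool [ 0.1591 -0.0046  0.127 ] [227. 177.]
tongs_jaw top 0.58 [0.5502 0.1767 0.1347] in tool [ 0.1587 -0.0002 -0.0107] [203. 165.]
nut top 0.42 [0.5511 0.1818 0.0016] in tool [ 0.1593 -0.0054  0.1224] [206. 175.]
```

View pics/c.png

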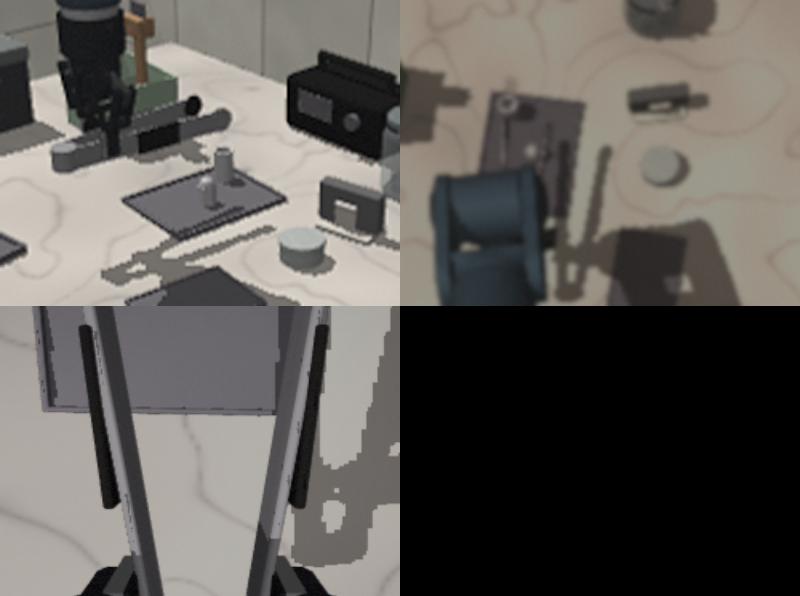

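The tongs hang level with jaws wide open (finger width 35.7 mm, so the gap is about 50 mm). Their jaw point is at (0.551,0.1775) and the mean nut position is (0.550,0.179). I'll lower, close and check before lifting.

Run:
```python
from h import *
p=r.get_obs()["tcp_pos"].copy(); p[1]+=.0015
r.line_to([p[0],p[1],.10],v=.15); r.line_to([p[0],p[1],.018],v=.1)
o=r.get_obs(); print(round(o["t"],2),o["width"],o["ft_force"].round(1))
A=vision.snapshot("side")[:,:,::-1]
grab(100)
o=r.get_obs(); print(round(o["t"],2),o["width"],o["ft_force"].round(1))
B=vision.snapshot("side")[:,:,::-1]
for n in ("nut","tongs_jaw"): print([(np.round(d["xyz"],4),round(d["score"],2)) for d in models.mark_of(n,"side")[:1]])
cv2.imwrite("pics/d.png",np.hstack([cv2.resize(q[125:205,175:275],(400,320),interpolation=cv2.INTER_CUBIC) for q in (A,B)]))
```

```text
28.49 0.0359581375027314 [ 0.3 -0.4 -0.9]
28.77 0.025008179472127395 [0.1 0.  0.1]
[(array([ 0.5554,  0.1783, -0.0025]), 0.57)]
[(array([0.5504, 0.1814, 0.0254]), 0.93)]
```

View pics/d.png

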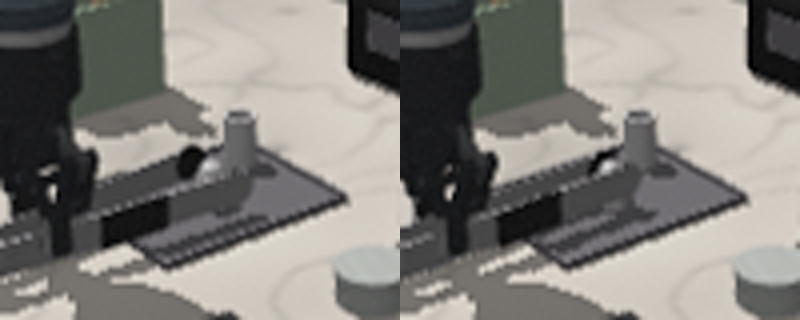

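The right half shows the jaws closed on the nut, its dome visible between them, with the socket untouched. Lifting now.

Run:
```python
from h import *
p=r.get_obs()["tcp_pos"].copy()
r.line_to([p[0],p[1],p[2]+.03],v=.06); print(r.get_obs()["width"])
r.line_to([p[0],p[1],p[2]+.14],v=.1); r.sleep(.6)
o=r.get_obs(); print(round(o["t"],2),o["width"],o["ft_force"].round(1),o["ft_torque"].round(2),o["tcp_pos"].round(4))
ims=[]
for c,s in (("side",np.s_[90:220,140:310]),("top",np.s_[110:240,150:320])):
    im=vision.snapshot(c)[:,:,::-1]; ims.append(cv2.resize(im[s],(400,306),interpolation=cv2.INTER_CUBIC))
    for n in ("nut","tongs_jaw","socket"): print(c,n,[(np.round(d["xyz"],4),round(d["score"],2)) for d in models.mark_of(n,c)[:2]])
cv2.imwrite("pics/e.png",np.hstack(ims))
```

```text
0.02533208328731143
31.43 0.025151070673016054 [-0.8  0.  -2.5] [0.05 0.2  0.02] [0.3919 0.1864 0.1585]
side nut [(array([0.5528, 0.1803, 0.138 ]), 0.37)]
side tongs_jaw [(array([0.5492, 0.1786, 0.1671]), 0.88)]
side socket [(array([0.6145, 0.2193, 0.0048]), 0.51)]
top nut []
top tongs_jaw [(array([0.5485, 0.1772, 0.1696]), 0.52)]
top socket [(array([0.6184, 0.2226, 0.002 ]), 0.61)]
```

View pics/e.png

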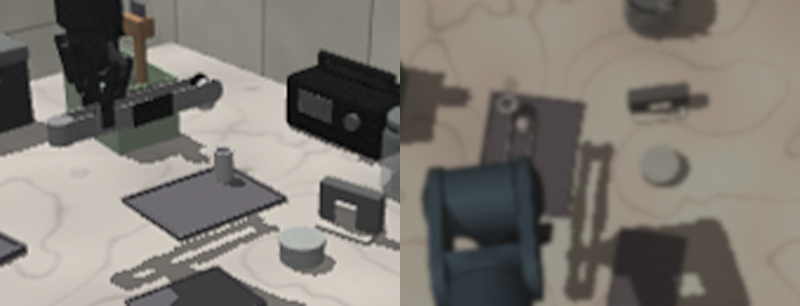

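The tray now holds only the socket, and the nut's dome shows between the closed jaws in the side view. The network puts its underside at about 0.138 m.

```bash
python3 -c "
from h import *
o=r.get_obs();print(o['t'],o['width']);print(r.hand_in())"
```

```text
31.825 0.025200768009892734
the job is handed in; nothing more can be done
None
```

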